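# Close the board test fixture and pin its lock

## Task

Lower the open lid of the board test fixture until it is fully closed over its nest. Then pull up the lock's spring plunger by its knob, slide the lock section to the next hole in its rail, so that its tongue lies over the lid, and let the pin go fully home in that hole. Finish while still gripping the knob with the pin home; do not let go. Leave the loose things around the fixture where they are.

Things in the scene. Friction and masses are not known exactly. Their poses are not given: they have to be found in the camera images.
- fixture: Board test fixture, fixed to the bench: 190 (x) x 320 (y) x 10 mm grey base plate with a nest box and, beside it toward +y, a lock rail. Origin on the bench surface; the plate spans x -95..95, y -152..168 mm. x points from the handle side to the hinge side, y from nest to lock, z up. The grey nest (a circuit board in it) is 120 x 140 mm, centred at x 5, y -65, its rim 46 mm up.
- test_lid (a joint): Lid angle, rad: 0 = closed flat on the nest, 1.57 = upright; starts between 1.0 and 1.45. The lid is a 120 x 140 x 8 mm dark frame with a clear window, hinged on the nest's far (+x) rim; closed, its top is 54 mm above the bench. A friction hinge (0.35 N m) keeps it at any angle.
- lid_hinge (a point): Middle of the lid's hinge line, which runs along the fixture's y axis; 50 mm above the bench, level with the mid-thickness of the closed lid.
- lid_bar (a point): Middle of the lid's handle bar: a round steel rod, 10 mm thick, parallel to the hinge, 160 mm from lid_hinge and 40 mm beyond the lid's front edge, in the plane of the lid. It is free for 90 mm between its two end legs; the space between bar and lid is 35 mm clear. Closed, it is 50 mm above the bench.
- pull_knob: Black round plunger knob, 22 mm diameter, 26 mm tall, upright on top of the lock section; origin at its centre, 96 mm above the bench when the pin is home. Its underside is then 16 mm above the section's flat top; a 20 mm wide, 13 mm tall barrel stands between. It moves with the pin and travels with the lock section.
- lock_pin (a joint): Lift of the plunger (knob and pin), m: 0 = home, end stop at 0.018. A spring pulls it down with 6 N when home, 12 N at full lift. The 8 mm pin with round tip sits 10 mm deep in an 11 mm hole of the rail: lifted less than 10 mm it blocks the section, lifted more the section slides; between holes it rests on the rail at 0.010.
- lock_slide (a joint): Travel of the lock section (44 x 44 mm square aluminium tube on the rail, its tongue two prongs toward the nest) along the fixture's -y, toward the lid, m: 0 = start, pin in the outer hole, tongue clear of the lid; 0.035 = next hole, tongue over the lid; 0.070 = last hole. Slides with about 3 N; pin play in a hole 1.5 mm either way. The tongue passes 3 mm above the closed lid.
- next_hole (a point): Mouth of the next hole, in the rail's top face 50 mm above the bench. The rail runs along the fixture's y at x = 0 with three holes, at y = 110 (pin at the start), 75 (this one) and 40 mm. The knob must come to stand right over it.
- flux_tin_mid (a point): Bystander: round tin with a pale lid, 53 mm diameter, 28 mm tall, standing beyond the rail's end; point at its centre.
- nine_volt_mid (a point): Bystander: block battery, 18 x 27 x 48 mm, standing beside the nest; point at its centre.
- driver_mid (a point): Bystander: small screwdriver with a blue handle, 122 mm long, 13 mm thick, lying in front of the fixture; point at its middle.

How it is judged:
By the outcome, as a careful person would: the job done as asked, in the order asked, and still so for the second after the job is handed in, while the arm keeps its last pose, push and grip.
It also fails if it takes over 50 s, if anything falls off the work surface, if the arm or the gripper's body presses on something with over 40 N, if the wrist force passes 120 N, or if a joint passes its speed limit or range.

## Robot

A 6-joint arm with a two-finger parallel gripper is mounted at the origin on a cart in front of the work surface, level with it; the furniture and walls round the work are solid. World frame = base frame: x ahead of the robot, y to its left, z up, the work surface at z = 0. Lengths are in mm, angles in rad, forces in N, time in s.
With the tool pointing down it reaches from about 300 to 775 mm from the base axis. Payload 14.6 kg.
Tool frame: the origin (TCP) lies midway between the tips of the shut fingers; the grasp point (between the pads) lies 19 mm behind it (r.tcp_to_grasp is the distance from the TCP to the grasp point, in mm); z points along the fingers, y is the line along which they close (so a half turn about z gives the same grasp; the last joint's range is limited). The gripper opens to 94 mm and grips with 3 to 60 N. Pads are 16 mm wide; open, the fingers measure 119 mm over their backs; the gripper's body (75 mm by 177 mm) begins 78 mm behind the grasp point.
Start: joints at [-1.285, 0.3, 1.521, -0, 1.321, -0.067], TCP at [190.032, -516.117, 205.446] pointing down, gripper open.
Joint ranges: [-3.03, 3.03], [-0.79, 2.21], [0.23, 2.52], [-1.04, 4.18], [0, 3.07], [-2.55, 2.55]. Speed limits (rad/s): [2.22, 2.22, 2.57, 3.14, 3.14, 3.14].

## Interface

Orientations are given as a rotation vector (axis times angle).
In Python, from workcell import r, vision gives the robot as it stands. The module is installed in compiled form; this text tells all that it offers.
- The arm moves only by the shell command python3 -m handwheel 'ROWS'. ROWS is JSON, a list of rows, each a list of 7 numbers: the finger opening in mm, from 0 to 94, then the shift along the tool's x, y, z in mm, then the turn, a rotation vector about the tool's x, y, z in degrees. In form: [[jaw, x, y, z, rx, ry, rz], ...]. A call has 1 to 12 rows; each row is the pose to reach, as a shift and turn from the pose commanded when the call began, along the tool's axes at that moment; what a row does not reach only later rows make up. A row lasts 1/10 s, in which the tool goes at most 50 mm and 8.59 degrees, less where a joint would pass 70% of its speed; a pose out of reach is approached as far as the arm can. A call with a gripper value outside its range is refused whole. The fingers move at their own pace and stop on an object; the grip force is fixed at half the most. Time passes only in rows, so rows that repeat a pose let the fingers close. It gives the time, the measured TCP pose, the force, the opening and the grip force at its end, in the units of the state.
- r.get_state(): the state, without advancing time (a new reading comes with each control period).
- vision.read_camera(name): name is "scene" or "top"; returns a dict with "pixels" (384x512x3 uint8, blue, green, red), "fov_y" (degrees; the focal length in pixels is half the picture's height over the tangent of half this angle, whatever the lens; pixels are square), "cx", "cy" (the principal point, pixels), "D" ([k1, k2, p1, p2, k3] as OpenCV has them; the pictures are not rectified), "T" (4x4, takes a point from camera to world coordinates). Camera axes: x right, y down, z forward; pixel columns grow to the right and rows downward; lengths in mm; the calibration is good to about 2 mm. A picture is of the moment at which its call begins. There is no depth.
- r.job_done(): hands the job in; it is judged then, once.
The state is a dict: "t": time; "joints": joint angles; "joint_velocities": joint speeds; "tau": joint torques, N m; "position": TCP position; "tool_rot": TCP orientation; "wrist_force": force on the tool from outside, world axes, zero at the start; "moment": the same for the moment, N m; "opening": finger opening in mm; "grip_force": force on a finger pad.
Only numpy, scipy, OpenCV 4.12 (cv2) and the standard library are available. Lean on these libraries where they do the work, as an engineer would, in place of code of your own. Each camera call takes 0.05 s, during which the arm holds its last target. There are 200 camera calls.

## Working session

There is one attempt and no reset: what is moved stays moved. The work goes in short steps, Python scripts to look and compute and a shell command to move; the robot and the scene stay as the last step left them, time stands still between calls to the robot, and variables do not carry over. Pictures are saved under pics/ and viewed, at most 10 in all, crops included, and the job is handed in when it is done.

```bash
mkdir -p pics; cat > h.py <<'E'
import numpy as np,cv2
from workcell import r,vision
from scipy.spatial.transform import Rotation as R
def cam(n):
    c=vision.read_camera(n);f=192/np.tan(np.radians(c["fov_y"]/2))
    c["K"]=np.array([[f,0,c["cx"]],[0,f,c["cy"]],[0,0,1]]);c["D"]=np.array(c["D"],float);c["T"]=np.array(c["T"]);return c
def ray(c,uv):
    p=cv2.undistortPoints(np.array([[uv]],float),c["K"],c["D"])[0,0]
    d=c["T"][:3,:3]@np.array([p[0],p[1],1]);return c["T"][:3,3],d/np.linalg.norm(d)
def onz(c,uv,z):
    o,d=ray(c,uv);return o+d*(z-o[2])/d[2]
def proj(c,P):
    Ti=np.linalg.inv(c["T"]);return cv2.projectPoints(np.atleast_2d(P).astype(float),cv2.Rodrigues(Ti[:3,:3])[0],Ti[:3,3],c["K"],c["D"])[0][:,0]
def tri(c1,u1,c2,u2):
    o1,d1=ray(c1,u1);o2,d2=ray(c2,u2)
    s=np.linalg.lstsq(np.c_[d1,-d2],o2-o1,rcond=None)[0];a=o1+s[0]*d1;b=o2+s[1]*d2;return (a+b)/2,np.linalg.norm(a-b)
E
python3 - <<'E'
from h import *
for n in("scene","top"):
    c=cam(n);cv2.imwrite(f"pics/{n}0.png",cv2.resize(c["pixels"],(768,576)));print(n,c["T"].round(3).tolist(),c["fov_y"],c["cx"],c["cy"])
s=r.get_state();print(s["position"],R.from_rotvec(s["tool_rot"]).as_matrix().round(3),s["opening"],s["t"],r.tcp_to_grasp)
E
```

```text
scene [[0.871, -0.377, 0.314, 295.954], [-0.491, -0.661, 0.568, -435.387], [-0.007, -0.649, -0.761, 743.747], [0.0, 0.0, 0.0, 1.0]] 50.35477429130228 248.98664486642667 188.09744392280527
top [[-0.028, -0.976, 0.216, 330.768], [-1.0, 0.026, -0.011, 40.65], [0.005, -0.217, -0.976, 1102.489], [0.0, 0.0, 0.0, 1.0]] 52.08213810711628 250.34951891523158 192.49019204308422
[ 189.9766199  -515.91087866  204.93308085] [[ 0.938  0.345 -0.   ]
 [ 0.345 -0.938  0.001]
 [ 0.    -0.001 -1.   ]] 93.89238381320361 0.1 18.8
```

View pics/scene0.png

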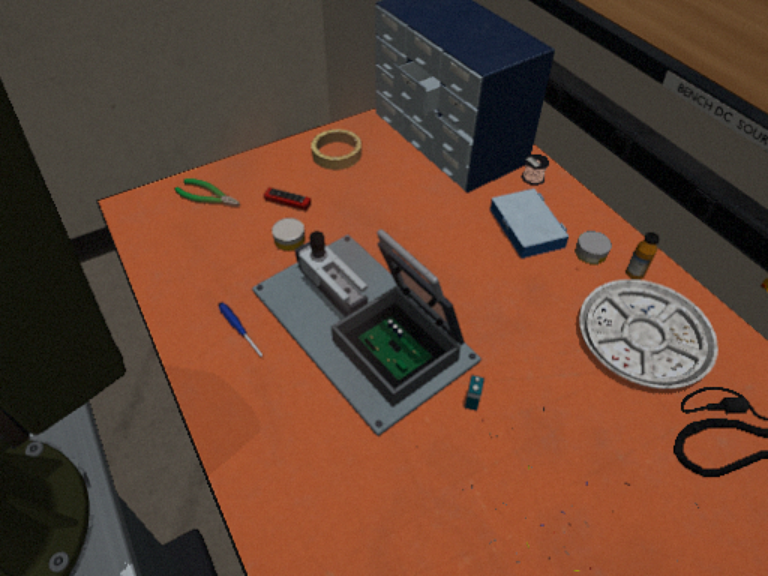

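View pics/top0.png

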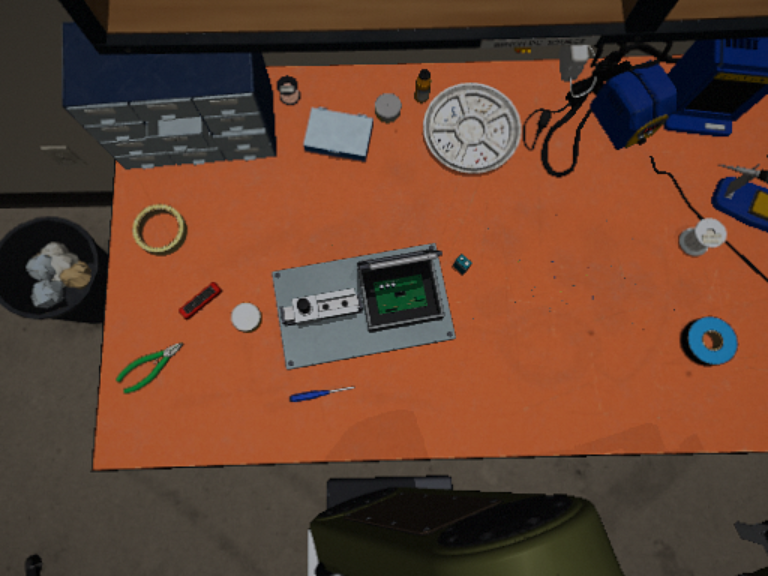

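The scene view shows the open lid with its top edge around (380,235)-(440,285) and the knob at (318,242). The top view shows plate corners at about (274,271), (288,368), (454,338), the knob at (304,306) and the lid bar around (400,255). Next I'll fit the plate and zoom in.

```bash
python3 - <<'E'
from h import *
ims=[]
for n,(x,y,w,h) in (("scene",(160,145,170,150)),("top",(170,150,160,110))):
    c=cam(n);im=c["pixels"];hsv=cv2.cvtColor(im,cv2.COLOR_BGR2HSV)
    m=((hsv[...,1]<130)).astype(np.uint8)
    nc,l,st,ce=cv2.connectedComponentsWithStats(m)
    p=(185,225) if n=="scene" else (195,235)
    k=l[p[1],p[0]];cn=max(cv2.findContours((l==k).astype(np.uint8),0,2)[0],key=cv2.contourArea)
    a=cv2.approxPolyDP(cn,3,True)[:,0];print(n,st[k])
    for q in a: print(q,onz(c,q,10).round(1))
    cr=cv2.resize(im[y:y+h,x:x+w],None,fx=4.4,fy=4.0 if 0 else 4.4,interpolation=cv2.INTER_CUBIC)[:600,:800]
    cr=cv2.convertScaleAbs(cr,alpha=1.6);cv2.imwrite(f"pics/{n}1.png",cr[:600])
E
```

```text
scene [     0      0    512    384 102272]
[ 65 133] [263.3 528.2  10. ]
[ 70 154] [255.9 440.   10. ]
[ 77 163] [263.7 398.6  10. ]
[164 383] [ 261.6 -193.6   10. ]
[511 383] [ 770.8 -484.8   10. ]
[511 306] [ 887.2 -392.5   10. ]
[499 307] [ 865.5 -382.2   10. ]
[477 318] [ 811.6 -376.1   10. ]
[458 312] [ 789.8 -349.9   10. ]
[448 300] [ 791.7 -323.1   10. ]
[462 280] [ 848.3 -306.7   10. ]
[484 278] [ 890.1 -325.7   10. ]
[511 285] [ 924.3 -363.2   10. ]
[511 227] [1042.6 -270.4   10. ]
[354  96] [1038.8  268.3   10. ]
[359  65] [1155.3  387.3   10. ]
[365  61] [1186.9  395.7   10. ]
[365  67] [1164.6  369.1   10. ]
[368  62] [1191.6  386.4   10. ]
[371  69] [1173.8  351.1   10. ]
[369  65] [1183.1  371.6   10. ]
[374  61] [1212.2  381.4   10. ]
[376  68] [1191.3  347.6   10. ]
[371  71] [1166.6  342.6   10. ]
[378  78] [1160.5  302.9   10. ]
[384  78] [1176.6  293.8   10. ]
[390  87] [1160.9  249.6   10. ]
[392  82] [1183.7  265.9   10. ]
[386  82] [1167.7  274.9   10. ]
[386  78] [1181.9  290.7   10. ]
[400  78] [1219.5  269.5   10. ]
[394  83] [1185.4  259.    10. ]
[398  84] 
[... 2242 characters left out ...]
] [1203.8  231.1   10. ]
[403  80] [1220.2  257.1   10. ]
[389  71] [1215.8  314.7   10. ]
[382  72] [1192.9  321.4   10. ]
[381  66] [1212.6  348.3   10. ]
[387  69] [1217.8  326.2   10. ]
[375  59] [1222.8  388.8   10. ]
[363  57] [1196.6  417.2   10. ]
[368  36] [1298.1  512.2   10. ]
[361  35] [1281.3  529.5   10. ]
[364  30] [1312.9  551.2   10. ]
[316   1] [1296.1  818.4   10. ]
[256   1] [1093.3  935.3   10. ]
[312  44] [1098.5  565.2   10. ]
[326  49] [1120.7  516.1   10. ]
[310 128] [846.  216.2  10. ]
[249  72] [832.3 527.4  10. ]
top [ 181  162  123   85 6741]
[290 162] [660.3 -89.   10. ]
[181 181] [611.9 225.7  10. ]
[190 244] [431.8 199.   10. ]
[303 225] [ 475.9 -116.2   10. ]
```

View pics/scene1.png

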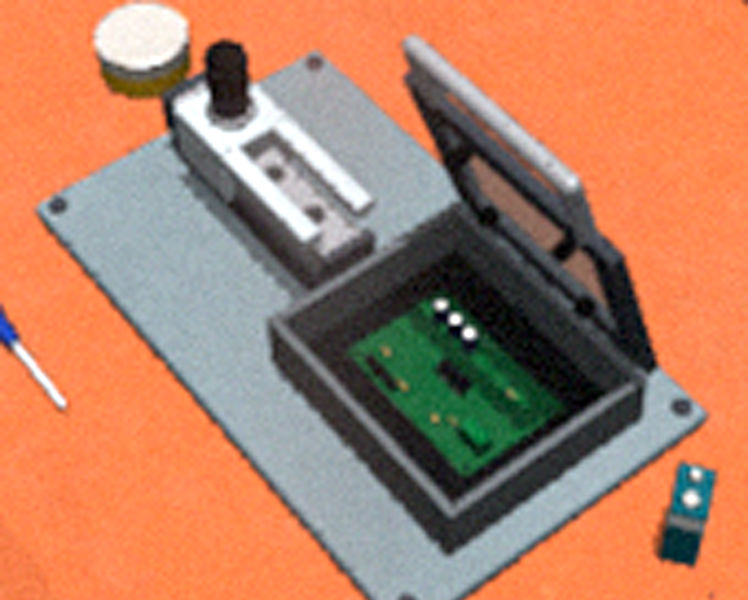

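View pics/top1.png

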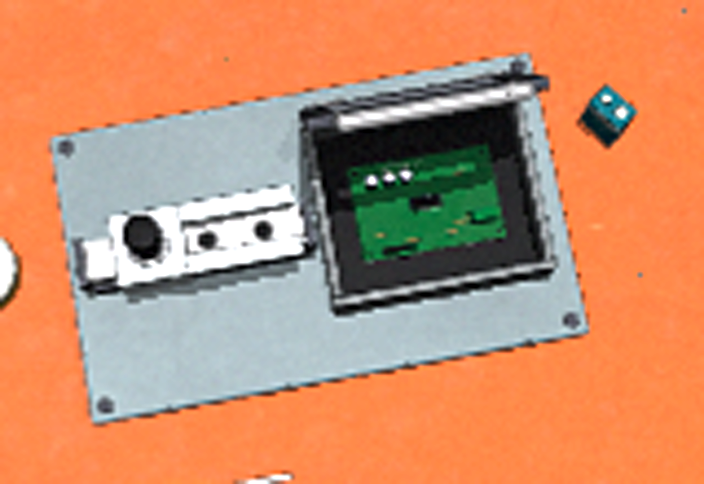

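```bash
cat >> h.py <<'E'
pc=np.array([[660.3,-89],[611.9,225.7],[431.8,199],[475.9,-116.2]])
a0=np.arctan2(pc[0]-pc[3],1)[1]if 0 else None
_y=(pc[1]-pc[0])+(pc[2]-pc[3]);yaw=np.arctan2(-_y[0],_y[1])
ex=np.array([np.cos(yaw),np.sin(yaw),0]);ey=np.array([-np.sin(yaw),np.cos(yaw),0])
O=np.r_[pc.mean(0),0]-8*ey
def F(x,y,z): return O+x*ex+y*ey+np.array([0,0,z])
def inF(P): d=np.array(P)-O;return np.array([d@ex,d@ey,d[2]])
E
python3 - <<'E'
from h import *
S=cam("scene");T=cam("top")
s=lambda x,y:(160+x/4.4-.4,145+y/4.4-.4);t=lambda x,y:(170+x/4.4-.4,150+y/4.4-.4)
print("yaw",np.degrees(yaw),O)
for n,a,b in(("bar1",(410,45),(337,120)),("bar2",(577,184),(533,90)),("barmid",(494,113),(435,105)),("knobtop",(226,50),(143,228)),("h1",(277,173),(208,240)),("h2",(317,213),(264,230)),("plateL",(42,210),(95,421)),("plateTL",(316,48),(54,140)),("plateR",(706,412),(527,55))):
    P,e=tri(S,s(*a),T,t(*b));print(n,P.round(1),round(e,1),inF(P).round(1))
for n,P in(("knobtop",F(0,110,109)),("hinge",F(65,-65,50)),("nestFL",F(-55,5,46)),("nestFR",F(-55,-135,46)),("hole2",F(0,75,50)),("pl",F(-95,168,10)),("plr",F(95,-152,10))):
    a=proj(S,P)[0];b=proj(T,P)[0];print(n,P.round(1),((a-(160,145)+.4)*4.4).round(),((b-(170,150)+.4)*4.4).round())
E
```

```text
yaw 8.354101772565969 [546.137324    46.95988769   0.        ]
bar1 [568.3  39.6 198.7] 2.0 [ 20.9 -10.5 198.7]
bar2 [581.8 -66.7 206. ] 1.1 [  18.8 -117.6  206. ]
barmid [576.1 -13.9 201. ] 0.8 [ 20.8 -64.6 201. ]
knobtop [528.7 153.6 116. ] 1.3 [ -1.8 108.  116. ]
h1 [534.4 120.5  52.7] 1.9 [-0.9 74.5 52.7]
h2 [539.3  85.8  54.1] 1.6 [-1.1 39.4 54.1]
plateL [429.1 196.    7.3] 1.4 [-94.1 164.5   7.3]
plateTL [609.1 221.8  17.7] 1.0 [ 87.7 163.8  17.7]
plateR [659.6 -87.   12.7] 0.7 [  92.8 -149.    12.7]
knobtop [530.2 155.8 109. ] [229.  56.] [140. 229.]
hinge [619.9  -7.9  50. ] [553. 285.] [411. 101.]
nestFL [491.   43.9  46. ] [268. 321.] [334. 306.]
nestFR [511.3 -94.6  46. ] [451. 523.] [557. 268.]
hole2 [535.2 121.2  50. ] [276. 176.] [208. 238.]
pl [427.7 199.4  10. ] [ 35. 204.] [ 89. 422.]
plr [662.2 -89.6  10. ] [712. 417.] [531.  52.]
```

```bash
cat >> h.py <<'E'
def go(*P):
    s=r.get_state();M=R.from_rotvec(s["tool_rot"]).as_matrix();W=np.c_[ey,ex,[0,0,-1]]
    p=np.array(s["position"]);print("t",s["t"],"tcpF",inF(p).round(1),"F",np.round(s["wrist_force"],1),"op",s["opening"],s["grip_force"])
    print("turn",np.degrees(R.from_matrix(M.T@W).as_rotvec()).round(2))
    for q in P: print(q,(M.T@(F(*q)-p)).round(1))
E
python3 - <<'E'
from h import *
go((20,-65,270),(20,-65,185))
E
```

```text
t 0.3 tcpF [-434.1 -505.3  205.3] F [ 0.2  0.8 -0.6] op 93.9439156745743 0.0
turn [-1.000e-02 -1.000e-02 -7.814e+01]
(20, -65, 270) [ 534.9 -337.6  -64.6]
(20, -65, 185) [ 534.9 -337.6   20.4]
```

```bash
python3 -m handwheel '[[40,0,0,-65,0,0,-8],[40,50,-32,-65,0,0,-8],[40,100,-63,-65,0,0,-16],[40,140,-90,-65,0,0,-24],[40,190,-120,-65,0,0,-32],[40,230,-145,-65,0,0,-40],[40,270,-170,-65,0,0,-48],[40,310,-195,-65,0,0,-55],[40,350,-220,-65,0,0,-62],[40,390,-246,-65,0,0,-70],[40,430,-271,-65,0,0,-78.1],[40,430,-271,-65,0,0,-78.1]]'; python3 - <<'E'
from h import *
go((20,-65,270),(20,-65,185))
print(r.get_state()["joints"])
E
```

```text
t: 1.5
position: [501.7, -109.7, 270.1]
tool_rot: [-2.044, -2.385, -0.001]
wrist_force: [-0.6, -1.0, -0.2]
opening: 40.0
grip_force: 0.0
t 1.5 tcpF [ -66.7 -148.5  270.1] F [-0.6 -1.  -0.2] op 39.95590816426153 0.0
turn [-0.01 -0.04  0.45]
(20, -65, 270) [82.8 87.4  0.2]
(20, -65, 185) [82.8 87.4 85.2]
[-2.86844845e-01  1.74858158e-01  1.52506280e+00  5.90620825e-04
  1.44204806e+00 -4.40620255e-01]
```

```bash
python3 -m handwheel '[[40,30,30,0,0,0,0.4],[40,60,60,0,0,0,0.4],[40,83,87,0,0,0,0.4],[40,83,87,0,0,0,0.4],[40,83,87,25,0,0,0.4],[40,83,87,50,0,0,0.4],[40,83,87,70,0,0,0.4],[40,83,87,85,0,0,0.4],[40,83,87,85,0,0,0.4]]'; python3 - <<'E'
from h import *
go((20,-65,185))
c=cam("scene");cv2.imwrite("pics/s2.png",cv2.resize(c["pixels"][80:330,140:390],(600,600)))
E
```

```text
t: 2.4
position: [572.8, -19.4, 183.6]
tool_rot: [-2.063, -2.366, 0.003]
wrist_force: [-0.4, 1.2, 0.9]
opening: 40.1
grip_force: 0.0
t 2.4 tcpF [ 16.8 -69.6 183.6] F [-0.4  1.2  0.9] op 40.11119150626431 0.0
turn [-0.19 -0.04 -0.54]
(20, -65, 185) [ 4.6  3.2 -1.4]
```

View pics/s2.png

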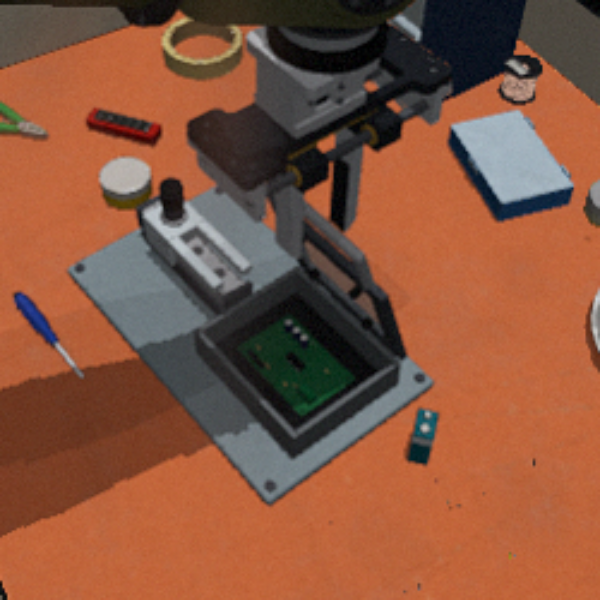

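The picture shows the two fingers at (290,230) and (345,200) straddling the bar, whose middle is near (317,217). I'll close on it.

```bash
python3 -m handwheel '[[40,2,3,0,0,0,0],[30,4,3,-1,0,0,0],[20,4,3,-1,0,0,0],[8,4,3,-1,0,0,0],[0,4,3,-1,0,0,0],[0,4,3,-1,0,0,0],[0,4,3,-1,0,0,0],[0,4,3,-1,0,0,0]]'; python3 - <<'E'
from h import *
go((20,-65,185))
E
```

```text
t: 3.25
position: [576.3, -14.2, 186.6]
tool_rot: [-2.063, -2.369, 0.0]
wrist_force: [-4.8, -0.4, 4.3]
opening: 8.9
grip_force: 30.0
t 3.25 tcpF [ 21.  -64.9 186.6] F [-4.8 -0.4  4.3] op 8.913254002730909 29.998373687267303
turn [-0.01  0.   -0.44]
(20, -65, 185) [-0.1 -1.   1.6]
```

```bash
python3 -m handwheel '[[0,0,-7,2,0,0,-0.4],[0,0,-14,4.7,0,0,-0.4],[0,0,-21,8,0,0,-0.4],[0,0,-28.5,11.2,0,0,-0.4],[0,0,-35.5,15,0,0,-0.4],[0,0,-42.4,19.2,0,0,-0.4],[0,0,-49,24,0,0,-0.4],[0,0,-55.4,28.5,0,0,-0.4],[0,0,-61.5,33.6,0,0,-0.4],[0,0,-67.4,39,0,0,-0.4],[0,0,-73,45,0,0,-0.4],[0,0,-78.3,50.8,0,0,-0.4]]'; python3 - <<'E'
from h import *
import math
g=lambda t:(65-160*math.cos(t),-65,50+160*math.sin(t)-18.8)
go(*[g(t) for t in (.7,.6,.5,.4,.3,.2,.1,0)])
E
```

```text
t: 4.45
position: [498.4, -25.0, 135.1]
tool_rot: [2.054, 2.377, -0.0]
wrist_force: [2.8, -3.6, 1.9]
opening: 9.3
grip_force: 30.0
t 4.45 tcpF [-57.7 -64.3 135.1] F [ 2.8 -3.6  1.9] op 9.295367859857869 30.008128881454468
turn [ 0.    0.01 -0.04]
(-57.37474996551816, -65, 134.27482995803055) [-0.7  0.3  0.8]
(-67.05369838554853, -65, 121.54279574320567) [-0.7 -9.4 13.6]
(-75.41320990245964, -65, 107.90808617667248) [ -0.7 -17.7  27.2]
(-82.36975904046162, -65, 93.50693476938409) [ -0.7 -24.7  41.6]
(-87.85383826009695, -65, 78.48323306581433) [ -0.7 -30.2  56.6]
(-91.81065245459865, -65, 62.9870929272098) [ -0.7 -34.1  72.1]
(-94.20066644448414, -65, 47.17334666349251) [ -0.7 -36.5  87.9]
(-95.0, -65, 31.2) [ -0.7 -37.3 103.9]
```

Tracking well.

```bash
python3 -m handwheel '[[0,0,-5,6.5,0,0,0],[0,0,-9.5,13.4,0,0,0],[0,0,-14,20,0,0,0],[0,0,-18,27,0,0,0],[0,0,-21.5,34,0,0,0],[0,0,-25,41.5,0,0,0],[0,0,-28,49,0,0,0],[0,0,-30.3,56.5,0,0,0],[0,0,-32.4,64.3,0,0,0],[0,0,-34.2,72,0,0,0],[0,0,-35.5,80,0,0,0],[0,0,-36.6,88,0,0,0]]'; python3 - <<'E'
from h import *
go((-95,-65,31.2))
E
python3 -m handwheel '[[0,0,-0.4,5,0,0,0],[0,0,-0.7,9,0,0,0],[0,0,-0.8,12,0,0,0],[0,0,-0.8,14,0,0,0],[0,0,-0.8,15,0,0,0],[0,0,-0.8,15,0,0,0]]'
python3 - <<'E'
from h import *
go((-95,-65,31.2))
E
```

```text
t: 5.65
position: [462.3, -30.4, 47.0]
tool_rot: [-2.055, -2.377, 0.001]
wrist_force: [0.8, -6.5, 2.5]
opening: 8.8
grip_force: 30.0
t 5.65 tcpF [-94.2 -64.4  47. ] F [ 0.8 -6.5  2.5] op 8.83752738557437 30.04282057285309
turn [-0.02  0.01 -0.04]
(-95, -65, 31.2) [-0.6 -0.8 15.8]
t: 6.25
position: [461.5, -30.6, 32.6]
tool_rot: [-2.054, -2.376, 0.001]
wrist_force: [-3.4, -6.1, 11.2]
opening: 8.7
grip_force: 30.0
t 6.25 tcpF [-95.  -64.4  32.6] F [-3.4 -6.1 11.2] op 8.70312986158175 30.040357410907745
turn [-0.05  0.01 -0.03]
(-95, -65, 31.2) [-0.6  0.   1.4]
```

```bash
python3 -m handwheel '[[0,0,0,1,0,0,0],[0,0,0,1.5,0,0,0],[0,0,0,1.5,0,0,0]]'|head -5
python3 - <<'E'
from h import *
go((-95,-65,31.2))
E
```

```text
t: 6.55
position: [461.6, -30.6, 32.1]
tool_rot: [-2.054, -2.377, 0.001]
wrist_force: [-11.7, -6.5, 28.8]
opening: 9.1
t 6.55 tcpF [-94.9 -64.5  32.1] F [-11.7  -6.5  28.8] op 9.122368695702768 30.03862291574478
turn [-0.03  0.02 -0.03]
(-95, -65, 31.2) [-0.5 -0.1  0.9]
```

Lid is hard-stopped (29 N). Release and rise straight up.

```bash
python3 -m handwheel '[[0,0,0,-1,0,0,0],[14,0,0,-1,0,0,0],[28,0,0,-1,0,0,0],[30,0,0,-1,0,0,0],[30,0,0,-1,0,0,0],[30,0,0,-10,0,0,0],[30,0,0,-25,0,0,0],[30,0,0,-55,0,0,0],[30,0,0,-95,0,0,0],[40,0,0,-125,0,0,0],[44,0,0,-125,0,0,0]]'|head -6
python3 - <<'E'
from h import *
go((-1,109,150),(-1,109,78))
E
```

```text
t: 7.65
position: [463.5, -30.5, 160.5]
tool_rot: [2.051, 2.372, 0.006]
wrist_force: [-0.4, -0.2, -0.5]
opening: 41.9
grip_force: 0.0
t 7.65 tcpF [-93.  -64.6 160.5] F [-0.4 -0.2 -0.5] op 41.88875850063412 0.0
turn [ 0.38  0.11 -0.03]
(-1, 109, 150) [173.7  91.9  10.7]
(-1, 109, 78) [173.8  91.4  82.7]
```

Look now: check the lid is closed and measure the knob again.

```bash
python3 - <<'E'
from h import *
c=cam("scene");S=cv2.convertScaleAbs(c["pixels"][145:295,160:330],alpha=1.6)
cv2.imwrite("pics/s3.png",cv2.resize(S,None,fx=4,fy=4,interpolation=cv2.INTER_CUBIC))
T=cam("top")
for n,cc,(x,y,w,h) in(("scene",c,(190,145,45,50)),("top",T,(188,190,30,30))):
    q=cv2.cvtColor(cc["pixels"][y:y+h,x:x+w],cv2.COLOR_BGR2GRAY);m=(q<40).astype(np.uint8)
    k,l,st,ce=cv2.connectedComponentsWithStats(m)
    for i in range(1,k):
        if st[i,4]>15: print(n,st[i]+np.array([x,y,0,0,0]),(ce[i]+(x,y)).round(1))
for z in(96,109): print(proj(c,F(0,110,z)),proj(T,F(0,110,z)))
E
```

```text
scene [190 145  45   9 294] [211.4 148.3]
scene [190 154  45  41 611] [209.6 181.9]
top [198 199   9  10  64] [201.8 203.4]
top [189 213   9   4  18] [192.8 214.8]
[[212.09735552 161.44098508]] [[202.08772526 202.63510238]]
[[211.64908575 157.28729507]] [[201.50722812 201.66819282]]
```

View pics/s3.png

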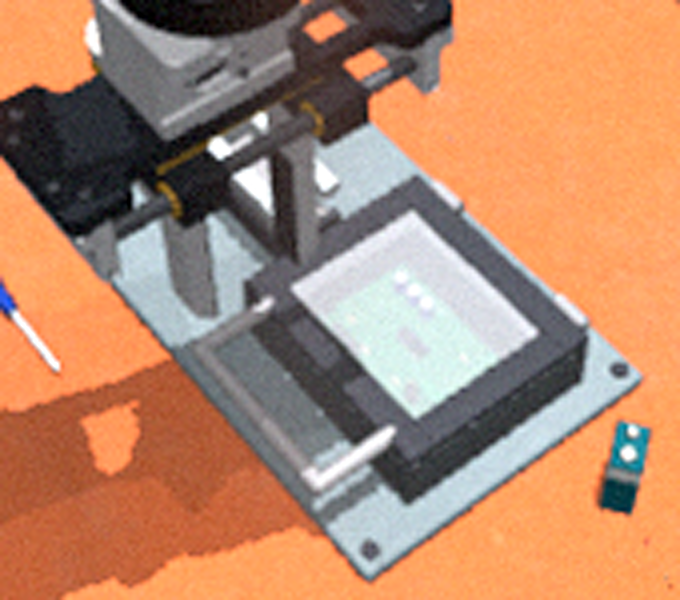

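The lid lies flat on the nest, with its bar at (260,415) in the crop. From the top view the knob is where I predicted it to within 2 mm. Moving over it.

```bash
python3 -m handwheel '[[44,30,16,0,0,0,0],[44,70,37,0,0,0,0],[44,110,58,0,0,0,0],[44,150,80,0,0,0,0],[44,174,91.5,0,0,0,0],[44,174,91.5,0,0,0,0],[44,174,91.5,0,0,0,0]]'|head -3
python3 - <<'E'
from h import *
go((-1.3,109.5,150),(-1.3,109.5,78))
E
```

```text
t: 8.45
position: [526.5, 155.0, 154.8]
tool_rot: [-2.052, -2.377, 0.003]
t 8.45 tcpF [ -3.7 109.8 154.8] F [0.1 0.3 0.7] op 44.21241158327122 0.0
turn [-0.14  0.02  0.02]
(-1.3, 109.5, 150) [-0.3  2.4  4.8]
(-1.3, 109.5, 78) [-0.2  2.6 76.8]
```

```bash
python3 -m handwheel '[[44,0,2,20,0,0,0],[44,0,2,40,0,0,0],[44,0,2,55,0,0,0],[44,0,2,65,0,0,0],[44,0,2,65,0,0,0],[44,0,2,65,0,0,0]]'|head -4
python3 - <<'E'
from h import *
go((-1.3,109.5,78))
T=cam("top");c=cam("scene")
cv2.imwrite("pics/s4.png",cv2.hconcat([cv2.resize(cv2.convertScaleAbs(i[y:y+70,x:x+70],alpha=1.6),(400,400),interpolation=cv2.INTER_CUBIC) for i,x,y in((T["pixels"],167,168),(c["pixels"],177,125))]))
E
```

```text
t: 9.05
position: [529.4, 154.9, 91.6]
tool_rot: [2.055, 2.376, 0.0]
wrist_force: [-0.7, 0.2, -0.6]
t 9.05 tcpF [ -0.9 109.3  91.6] F [-0.7  0.2 -0.6] op 43.549718667067 0.0
turn [ 0.02  0.   -0.07]
(-1.3, 109.5, 78) [ 0.2 -0.4 13.6]
```

View pics/s4.png

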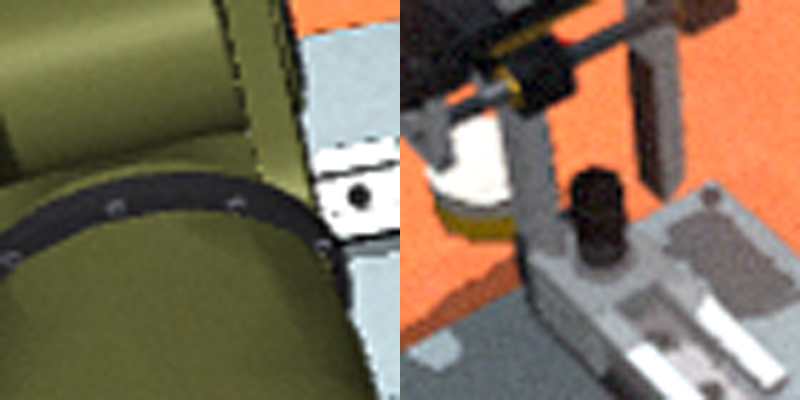

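The knob at (600,205) stands between the finger tips, which are at about (540,250) and (665,190). Going down to grip.

```bash
python3 -m handwheel '[[44,0,0,7,0,0,0],[44,0,0,13.5,0,0,0],[36,0,0,13.5,0,0,0],[30,0,0,13.5,0,0,0],[25,0,0,13.5,0,0,0],[21,0,0,13.5,0,0,0],[15,0,0,13.5,0,0,0],[10,0,0,13.5,0,0,0],[10,0,0,13.5,0,0,0],[10,0,0,13.5,0,0,0]]'
python3 - <<'E'
from h import *
go((-1.3,109.5,78))
E
```

```text
t: 10.15
position: [528.8, 155.3, 77.7]
tool_rot: [-2.054, -2.376, 0.001]
wrist_force: [-5.7, -0.7, 4.0]
opening: 21.3
grip_force: 30.0
t 10.15 tcpF [ -1.4 109.7  77.7] F [-5.7 -0.7  4. ] op 21.26537373803966 30.000949501991272
turn [-0.05 -0.   -0.04]
(-1.3, 109.5, 78) [-0.2  0.1 -0.3]
```

```bash
python3 -m handwheel '[[10,0,-0.3,-3,0,0,0],[10,0,-0.3,-6,0,0,0],[10,0,-0.3,-9,0,0,0],[10,0,-0.3,-12,0,0,0],[10,0,-0.3,-14.5,0,0,0],[10,0,-0.3,-14.5,0,0,0],[10,0,-0.3,-14.5,0,0,0]]'
python3 - <<'E'
from h import *
go((-1.3,109.5,78),(-1.3,74.5,92.5))
E
```

```text
t: 10.85
position: [528.7, 155.3, 91.9]
tool_rot: [-2.054, -2.376, 0.001]
wrist_force: [-1.3, -0.0, -10.9]
opening: 21.1
grip_force: 30.0
t 10.85 tcpF [ -1.6 109.7  91.9] F [ -1.3  -0.  -10.9] op 21.05884170772511 29.99764770269394
turn [-0.04  0.   -0.04]
(-1.3, 109.5, 78) [-0.2  0.3 13.9]
(-1.3, 74.5, 92.5) [-35.2   0.3  -0.6]
```

```bash
python3 -m handwheel '[[10,-4,0,0,0,0,0],[10,-9,0,0,0,0,0],[10,-14,0,0,0,0,0],[10,-19,0,0,0,0,0],[10,-24,0,0,0,0,0],[10,-29,0,0,0,0,0],[10,-33,0,0,0,0,0],[10,-35,0,0,0,0,0],[10,-35,0,0,0,0,0],[10,-35,0,0,0,0,0]]'
python3 - <<'E'
from h import *
go((-1.6,74.7,92.5))
E
```

```text
t: 11.85
position: [534.1, 120.3, 92.2]
tool_rot: [2.054, 2.376, -0.001]
wrist_force: [-0.2, -2.1, -12.3]
opening: 21.3
grip_force: 30.0
t 11.85 tcpF [-1.3 74.3 92.2] F [ -0.2  -2.1 -12.3] op 21.32828304663517 29.997447431087494
turn [ 0.01  0.04 -0.05]
(-1.6, 74.7, 92.5) [ 0.4 -0.3 -0.3]
```

```bash
python3 -m handwheel '[[10,0.4,0,2,0,0,0],[10,0.4,0,4,0,0,0],[10,0.4,0,6,0,0,0],[10,0.4,0,8,0,0,0],[10,0.4,0,8,0,0,0],[10,0.4,0,8,0,0,0]]'
python3 - <<'E'
from h import *
go((-1.6,74.7,77.7))
E
```

```text
t: 12.45
position: [534.0, 121.1, 84.2]
tool_rot: [2.055, 2.377, 0.0]
wrist_force: [-0.6, -1.5, -8.6]
opening: 21.3
grip_force: 30.0
t 12.45 tcpF [-1.2 75.1 84.2] F [-0.6 -1.5 -8.6] op 21.32729364700301 29.99810367822647
turn [ 0.01  0.   -0.04]
(-1.6, 74.7, 77.7) [-0.4 -0.4  6.5]
```

```bash
python3 -m handwheel '[[10,-0.3,0,2,0,0,0],[10,-0.3,0,4,0,0,0],[10,-0.3,0,5.5,0,0,0],[10,-0.3,0,6.5,0,0,0],[10,-0.3,0,7,0,0,0],[10,-0.3,0,7,0,0,0],[10,-0.3,0,7,0,0,0]]'
python3 - <<'E'
from h import *
go((-1.6,74.7,77.7))
E
```

```text
t: 13.15
position: [534.2, 120.9, 77.8]
tool_rot: [2.054, 2.376, 0.001]
wrist_force: [-5.9, 1.2, 5.8]
opening: 21.7
grip_force: 30.0
t 13.15 tcpF [-1.1 74.9 77.8] F [-5.9  1.2  5.8] op 21.704303690966015 30.00111848115921
turn [ 0.05 -0.01 -0.04]
(-1.6, 74.7, 77.7) [-0.2 -0.5  0.1]
```

```bash
python3 -m handwheel '[[10,0,0,0.4,0,0,0],[10,0,0,0.4,0,0,0],[10,0,0,0.4,0,0,0],[10,0,0,0.4,0,0,0]]'
python3 - <<'E'
from h import *
go()
c=cam("scene")
cv2.imwrite("pics/s5.png",cv2.resize(cv2.convertScaleAbs(c["pixels"][135:285,160:330],alpha=1.6),None,fx=4,fy=4,interpolation=cv2.INTER_CUBIC))
E
```

```text
t: 13.55
position: [534.3, 120.9, 77.7]
tool_rot: [2.054, 2.376, 0.002]
wrist_force: [-6.2, 0.6, 9.5]
opening: 21.1
grip_force: 30.0
t 13.55 tcpF [-1.  74.9 77.7] F [-6.2  0.6  9.5] op 21.122261116886506 30.00205636024475
turn [ 0.07 -0.01 -0.04]
```

View pics/s5.png

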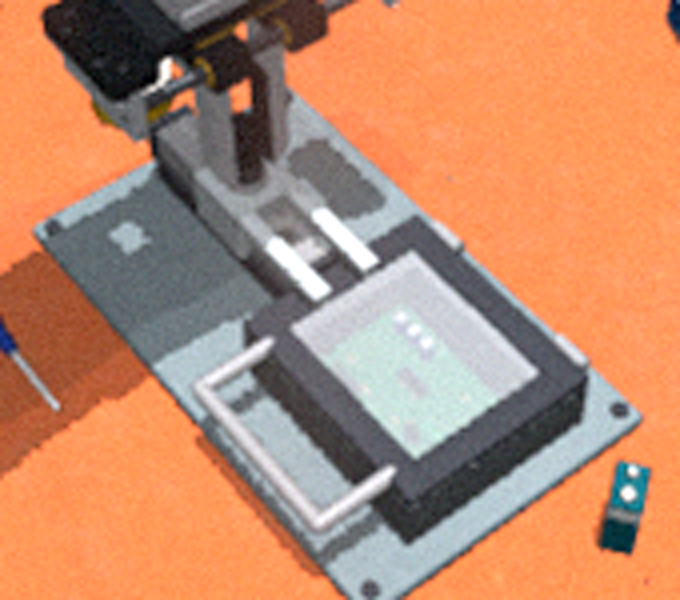

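The lid is flat, and the prongs at (320,290) and (370,260) lie over its edge. The knob at (250,150) is gripped, back at its home height with an upward reaction at the wrist, so the pin is home. Handing in.

```bash
python3 -c "
from workcell import r
print(r.job_done())"
```

```text
the job is handed in; nothing more can be done
None
```

I closed the lid, slid the lock to the next hole with its tongue over the lid, and handed the job in at about 13.6 s, still gripping the knob with the pin home; no verdict was returned.

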